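# Light the dish: lamp on behind the shut stop slide, then open it to the third click

### The job

Light the petri dish on the light base. First press the raised end of the lamp rocker fully down, so that the lamp starts behind the still shut stop slide; then push the slide in by its upright end tab, feeling the clicks, and leave it seated in the third click, never running past it, since more light would bleach the specimens. Only push with the fingers, gently: pinch and lift nothing, leave the dish, the hand lens and the tally counter where they are, and finish with the hand clear.

Things in the scene. Friction and masses are not known exactly. Their poses are not given: they have to be found in the camera images.
- light_base: Grey lamp housing fixed to the table, x -90..80, y -70..70 mm, 55 high, a 47 mm round window in its top (x 10, y 0); on its right (-y) a grey bed (y -70..-174, x -18..44, 34 high) carries the stop slide; rear rail (x 28..44) 48 high, plunger block (x -30..-17, y -95..-77) 45 high. Origin on the table under the housing's middle; x away from the robot, y to its left.
- stop_slide (a joint): Travel of the steel slide along the base's +y, m. Shut at 0 to 0.008 (start); a spring roller in its scalloped edge drops into click 1 at 0.018, 2 at 0.033, 3 at 0.048, 4 at 0.063. Moves at 0.5 N up to 0.0105; leaving a click takes about 6 N, falling to nothing 7.5 mm on, whence it jumps ahead into the next and stays. Seated: 0.0455 to 0.0505; run past: over 0.0545.
- slide_tab (a point): Middle of the outer (-y) face of the slide's upright black end tab, 10 mm below its top; moves with the slide, axes as light_base. Tab 34 mm wide (x), 6 thick (y), top 66.5 mm above the table; the face is free down to the bed, 34 mm above the table. Push it towards light_base +y.
- lamp_rocker (a joint): Lamp rocker switch in the housing's top, rad: 0 = off (left, +y, half raised), 0.26 = on (left half pressed flat, right half raised). Stays where it is left; takes about 2 N at the raised end. Counts as on above 0.21.
- rocker_raised_end (a point): Top of the rocker's left (+y) half, 14.5 mm from its pivot; moves with it. Black rocker 20 mm wide (x), 40 long (y), pivot at x -61, y 20 mm of light_base; pressed flat, its left half is 62 mm above the table; off, the left end stands 5 mm higher. Press straight down about 4 mm, keeping off the right half, which must rise.
- petri_dish: Round whitish petri dish, 68 mm across, 18 high, loose on the window of the light base; origin at the centre of its underside, 55 mm above the table. Leave it (moved at most 10 mm).
- magnifier: Hand lens with a black handle, 53 x 132 x 12 mm, loose on the table near its front edge; origin under its middle. Leave it (moved at most 15 mm).
- tally_counter: Grey hand tally counter, 52 x 71 x 28 mm, loose on the table near its front edge; origin under its middle. Leave it (moved at most 15 mm).

How it is judged (in metres and radians):
On the way, in this order (a step that is already met when the one before it is completed fails the run):
1. the lamp is switched on with the slide still shut (value of joint lamp_rocker above 0.21 rad and value of joint stop_slide below 0.012 m), for 0.1 s.
2. the slide is seated in the third click (value of joint stop_slide between 0.0455 and 0.0505 m), for 0.3 s.
At the end, for the whole second after the job is handed in: The slide rests in the third click (joint 0.0455 to 0.0505 m, at rest), the rocker is on (over 0.21 rad), and dish (10 mm), hand lens and tally counter (15 mm each) are where they stood (all of step 2 and velocity of joint stop_slide between -0.005 and 0.005 m/s and value of joint lamp_rocker above 0.21 rad and distance of petri_dish from where it was at the start of the episode below 0.01 m and distance of each of magnifier, tally_counter from where it was at the start of the episode below 0.015 m); the robot touches nothing.
It fails at once if the slide is opened while the lamp is off (value of joint stop_slide above 0.015 m and value of joint lamp_rocker below 0.15 rad).
It fails at once if the slide runs past the third click (value of joint stop_slide above 0.0545 m).
It fails at once if the slide is pinched or forced (contact force between the fingers and stop_slide above 20 N).
It fails at once if the petri dish is shifted or lifted (distance of petri_dish from where it was at the start of the episode above 0.01 m).
It fails at once if the hand lens or the tally counter is shifted or lifted (distance of any of magnifier, tally_counter from where it was at the start of the episode above 0.015 m).
It also fails if it takes over 58 s, if anything falls off the work surface, if the arm or the gripper's body presses on something with over 40 N, if the wrist force passes 120 N, or if a joint passes its speed limit or range.

### The arm

A 6-joint arm with a two-finger parallel gripper is mounted at the origin on a cart in front of the work surface, level with it; the furniture and walls round the work are solid. World frame = base frame: x ahead of the robot, y to its left, z up, the work surface at z = 0. Lengths are in mm, angles in rad, forces in N, time in s.
With the tool pointing down it reaches from about 325 to 900 mm from the base axis. Payload 3.5 kg.
Tool frame: the origin (TCP) lies on the centre line of the jaws, within the pads' length; the fingertips stand 8 mm ahead of it and the grasp point (between the pads) lies 11 mm behind it; z points along the fingers, y is the line along which they close (so a half turn about z gives the same grasp; the last joint's range is limited). The gripper opens to 85 mm and grips with 20 to 120 N. Pads are 22 mm wide; open, the fingers measure 114 mm over their backs; the gripper's body (76 mm by 85 mm) begins 54 mm behind the grasp point. The pads swing forward as they close: fully open they stand 13 mm farther back than shut.
Start: joints at [1.065, 0.276, -0.026, 1.268, 0, 1.467], TCP at [245.003, 574.974, 239.313] pointing down, gripper open.
Joint ranges: [-3.12, 3.12], [-0.85, 1.88], [-1.08, 1.24], [-1.95, 2.15], [-1.57, 1.53], [-3.14, 3.14]. Speed limits (rad/s): [2.57, 2.57, 3.14, 3.14, 3.14, 3.14].

### API

Orientations are given as a unit quaternion [x, y, z, w].
In Python, from cell import env gives the robot as it stands. The module is installed in compiled form; this text tells all that it offers.
- The arm moves only by the shell command python3 -m inch 'ROWS' [FORCE]. ROWS is JSON, a list that holds one entry, the list of rows, each a list of 7 numbers: the shift along the world's x, y, z normalised to -1 to 1, where 1 is 20 cm, then the turn, a rotation vector about the world's x, y, z normalised to -1 to 1, where 1 is 45 degrees, then the opening, from 0 (shut) to 1 (fully open). In form: [[[x, y, z, ax, ay, az, gripper], ...]]. A call has 1 to 12 rows; each row is the pose to reach, as a shift and turn from the pose commanded when the call began; what a row does not reach only later rows make up. A row lasts 1/10 s, in which the tool goes at most 50 mm and 8.59 degrees, less where a joint would pass 70% of its speed; a pose out of reach is approached as far as the arm can. A call with a number of a shift or a turn outside -1 to 1 is refused whole. A call with a gripper value outside its range is refused whole. The fingers move at their own pace and stop on an object; FORCE is the grip in N (left out, the last holds). Time passes only in rows, so rows that repeat a pose let the fingers close. It gives the time, the measured TCP pose, the force, the opening and the grip force at its end, in the units of the state.
- env.sense(): the state, without advancing time (a new reading comes with each control period).
- env.get_image(name): name is "scene" or "top"; returns the picture (420x560x3 uint8, red, green, blue); there is no depth.
- env.calibration(name): a dict with "fx", "fy", "cx", "cy" (pixels), "R" (3x3) and "t" (3): a world point X has camera coordinates R X + t. Camera axes: x right, y down, z forward; pixel columns grow to the right and rows downward; lengths in mm; the calibration is good to about 2 mm. A picture is of the moment at which its call begins. calibration takes no time and is no camera call.
- env.finish_job(): hands the job in; it is judged then, once.
The state is a dict: "time_s": time; "joint_pos": joint angles; "qvel": joint speeds; "effort": joint torques, N m; "ee_pos": TCP position; "tcp_rot": TCP orientation; "force": force on the tool from outside, world axes, zero at the start; "torque": the same for the moment, N m; "gripper_width": finger opening in mm; "grasp_force": force on a finger pad.
Only numpy, scipy, OpenCV 4.12 (cv2) and the standard library are available. Lean on these libraries where they do the work, as an engineer would, in place of code of your own. Each camera call takes 0.05 s, during which the arm holds its last target. There are 200 camera calls.

## Working session

There is one attempt and no reset: what is moved stays moved. The work goes in short steps, Python scripts to look and compute and a shell command to move; the robot and the scene stay as the last step left them, time stands still between calls to the robot, and variables do not carry over. Pictures are saved under pics/ and viewed, at most 10 in all, crops included, and the job is handed in when it is done.

```bash
mkdir -p pics; python3 - <<'E'
from cell import env
import cv2
for n in("scene","top"):
    cv2.imwrite(f"pics/{n}0.png",env.get_image(n)[:,:,::-1])
    c=env.calibration(n);print(n,c)
s=env.sense();print(s)
E
```

```text
scene {'fx': 472.93760327721054, 'fy': 472.93760327721054, 'cx': 283.18616275242886, 'cy': 211.76625441565108, 'R': array([[ 0.81166926, -0.58394381, -0.01423523],
       [-0.40570269, -0.54604999, -0.73296298],
       [ 0.42023605,  0.60069879, -0.68011957]]), 't': array([-392.51284113,  305.79201336,  623.22855982])}
top {'fx': 532.6212637307017, 'fy': 532.6212637307017, 'cx': 284.1306561198269, 'cy': 199.48618589000645, 'R': array([[ 0.00486758, -0.9997835 ,  0.02023008],
       [-0.98522783, -0.0082578 , -0.17104952],
       [ 0.17117954, -0.01909864, -0.98505472]]), 't': array([ 60.45700135, 508.82274673, 852.10227372])}
{'time_s': 0.1, 'joint_pos': array([ 1.06458068e+00,  2.77044812e-01, -2.77430303e-02,  1.26799579e+00,
       -2.31896251e-08,  1.46739135e+00]), 'qvel': array([ 7.28819966e-04, -8.39209966e-05,  3.30570290e-03,  8.34786974e-04,
        1.17993354e-03,  2.26008623e-05]), 'effort': array([ 3.13973283e-05, -4.46707141e+01,  2.96128535e+01,  8.44890688e-03,
       -1.38421155e-04,  3.91668223e-06]), 'ee_pos': array([244.68062828, 574.36757433, 238.27935872]), 'tcp_rot': array([ 2.00046354e-01,  9.79785930e-01, -9.47851375e-04, -2.98195867e-04]), 'force': array([0.67445854, 0.35749019, 0.41321981]), 'torque': array([-0.05794468,  0.07230524, -0.02013976]), 'grasp_force': 0.0, 'gripper_width': 85.54740462751717}
```

View pics/top0.png

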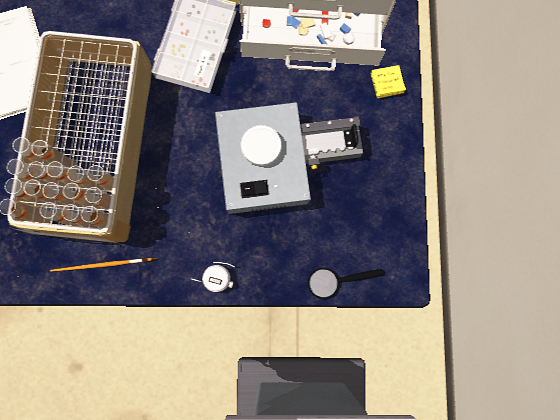

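View pics/scene0.png

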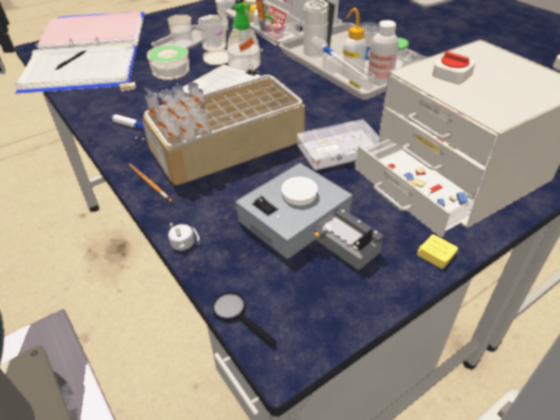

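The top view shows the base around (262,160), with the dish at (262,146), the rocker at (255,188) and the slide bed at (333,140), its tab near (351,135). I'll enlarge this area.

```bash
python3 - <<'E'
import cv2
a=cv2.imread("pics/top0.png")[95:220,210:370]
cv2.imwrite("pics/c1.png",cv2.resize(a,None,fx=4.8,fy=4.8,interpolation=cv2.INTER_CUBIC))
E
```

```text
(no output)
```

View pics/c1.png

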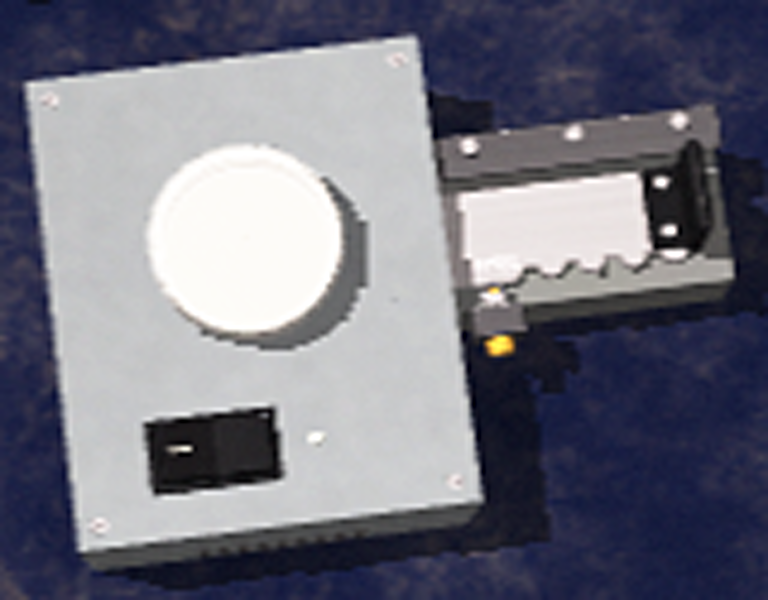

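The crop shows the housing top corners at (25,85), (415,37), (483,500) and (80,552). The rocker corners are about (145,422), (273,407), (283,478) and (154,495). The bed's right end is at (718,108) and (735,262), and the tab's outer top edge runs from about (697,140) to (708,240). I'll fit the pose from these.

```bash
cat > h.py <<'E'
from cell import env
import numpy as np
from scipy.optimize import least_squares
C=env.calibration("top")
def proj(X,C=C):
    c=np.asarray(X)@C["R"].T+C["t"]; return c[:,:2]/c[:,2:]*C["fx"]+[C["cx"],C["cy"]]
def ray(p,z,C=C):
    d=C["R"].T@np.array([(p[0]-C["cx"])/C["fx"],(p[1]-C["cy"])/C["fx"],1]); o=-C["R"].T@C["t"]
    return o+d*(z-o[2])/d[2]
def w(q,P):
    P=np.asarray(P,float);c,s=np.cos(q[2]),np.sin(q[2])
    return np.c_[q[0]+c*P[:,0]-s*P[:,1],q[1]+s*P[:,0]+c*P[:,1],P[:,2]]
def loc(q,X):
    c,s=np.cos(q[2]),np.sin(q[2]);d=X[:2]-q[:2];return np.array([c*d[0]+s*d[1],-s*d[0]+c*d[1],X[2]])
E
python3 - <<'E'
from h import *
f=lambda a:np.array(a)/4.8+[210,95]
L=[[80,70,55],[80,-70,55],[-90,-70,55],[-90,70,55],[44,-174,48],[-18,-174,34]]
p=f([[25,85],[415,37],[483,500],[80,552],[718,108],[735,262]])
r=least_squares(lambda q:(proj(w(q,L))-p).ravel(),[550,0,0.1]);q=r.x
print(q,np.degrees(q[2]),r.fun.round(2))
for n,a,z in(("rockTL",[145,422],65),("TR",[273,407],57),("BR",[283,478],57),("BL",[154,495],65),("tab far",[697,140],66.5),("tab near",[708,240],66.5),("tabmaxx",[711,190],66.5),("dish",[245,240],73)):
    print(n,loc(q,ray(f(a),z)).round(1))
print("pressL",w(q,[[-61,34.5,67]]).round(1),"tab@0..8",w(q,[[11,-168,56]]).round(1))
np.save("q.npy",q)
for n,a,z in(("lens",[324,283],6),("hand",[384,272],10),("tally",[216,278],20)):print(n,ray(a,z).round())
E
```

```text
[5.86747050e+02 1.01691318e+02 1.43977744e-01] 8.249317050039124 [-0.18 -0.32 -0.09 -0.62  0.33 -0.26  0.42  0.21 -0.74 -1.8   0.24  2.8 ]
rockTL [-49.5  42.5  65. ]
TR [-48.5  -1.8  57. ]
BR [-73.7  -1.9  57. ]
BL [-75.1  42.6  65. ]
tab far [  24.3 -161.6   66.5]
tab near [ -12.  -159.5   66.5]
tabmaxx [   5.7 -163.5   66.5]
dish [ 7.6  0.2 73. ]
pressL [[521.4 127.1  67. ]] tab@0..8 [[621.7 -63.   56. ]]
lens [371.  -6.   6.]
hand [ 390. -108.   10.]
tally [378. 177.  20.]
```

The housing residuals are under 0.7 px. The rocker outline lands at local (-61.7,20.3), where it should be, and the tab face lies at about y -163, which is plausible. Next I go above the rocker with shut fingers and the closing line along base x.

```bash
python3 -m inch '[[[0.69,-1,0,0,0,-0.652,0],[0.69,-1,0,0,0,-0.652,0],[0.69,-1,0,0,0,-0.652,0],[0.69,-1,0,0,0,-0.652,0],[0.69,-1,0,0,0,-0.652,0],[0.69,-1,0,0,0,-0.652,0],[0.69,-1,0,0,0,-0.652,0],[0.69,-1,0,0,0,-0.652,0]]]' 40
python3 -m inch '[[[0.69,-1,-0.1,0,0,-0.652,0],[0.69,-1,-0.1,0,0,-0.652,0],[0.69,-1,-0.1,0,0,-0.652,0],[0.69,-1,-0.1,0,0,-0.652,0],[0.69,-1,-0.1,0,0,-0.652,0],[0.69,-1,-0.1,0,0,-0.652,0],[0.69,-1,-0.1,0,0,-0.652,0],[0.69,-1,-0.1,0,0,-0.652,0]]]'
```

```text
time_s: 0.9
ee_pos: [382.5, 375.4, 239.0]
tcp_rot: [0.441, 0.897, -0.0, -0.0]
force: [-0.4, 0.1, 0.5]
gripper_width: 0.1
grasp_force: 0.0
time_s: 1.7
ee_pos: [520.2, 176.5, 219.2]
tcp_rot: [0.654, 0.757, -0.0, -0.0]
force: [-0.6, -0.0, 0.6]
gripper_width: 0.1
grasp_force: 0.0
```

```bash
python3 -m inch '[[[0,-0.235,-0.3,0,0,0,0],[0,-0.235,-0.6,0,0,0,0],[0,-0.235,-0.6,0,0,0,0],[0,-0.235,-0.6,0,0,0,0],[0,-0.235,-0.6,0,0,0,0],[0,-0.235,-0.6,0,0,0,0]]]'
python3 - <<'E'
from h import *
import cv2
for n,b in(("top",(95,220,210,370)),("scene",(150,280,230,400))):
    a=env.get_image(n)[b[0]:b[1],b[2]:b[3],::-1]
    cv2.imwrite(f"pics/{n}1.png",cv2.resize(a,None,fx=4.5,fy=4.5,interpolation=cv2.INTER_CUBIC))
S=env.calibration("scene");q=np.load("q.npy")
print(proj(w(q,[[-61,37,64]]),S),proj(np.array([[520,129.5,91.]]),S))
E
```

```text
time_s: 2.3
ee_pos: [522.9, 129.4, 101.8]
tcp_rot: [0.654, 0.757, 0.002, 0.001]
force: [0.4, 1.4, 0.6]
gripper_width: 0.0
grasp_force: 0.0
[[258.28934542 199.21514697]] [[257.06973685 188.28262774]]
```

View pics/scene1.png

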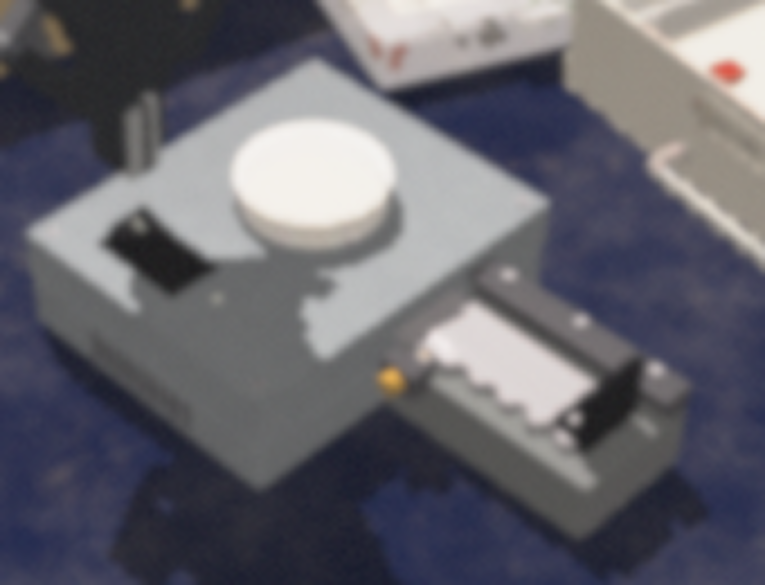

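The scene crop shows the shut fingers at (141,170), hanging above the left end of the raised rocker half at (130,220). The lateral position is good, so I press down in small steps.

```bash
python3 -m inch '[[[-0.005,0,-0.05,0,0,0,0],[-0.005,0,-0.1,0,0,0,0],[-0.005,0,-0.11,0,0,0,0],[-0.005,0,-0.11,0,0,0,0]]]'
python3 -m inch '[[[0,0,-0.01,0,0,0,0],[0,0,-0.02,0,0,0,0],[0,0,-0.02,0,0,0,0]]]'
python3 -m inch '[[[0,0,-0.0075,0,0,0,0],[0,0,-0.015,0,0,0,0],[0,0,-0.015,0,0,0,0]]]'
```

```text
time_s: 2.8
ee_pos: [519.0, 127.8, 76.3]
tcp_rot: [0.655, 0.756, -0.001, -0.001]
force: [-0.0, -0.1, -0.8]
gripper_width: -0.1
grasp_force: 0.0
time_s: 3.1
ee_pos: [520.2, 128.2, 73.4]
tcp_rot: [0.654, 0.756, 0.0, -0.0]
force: [-0.5, 0.6, 0.3]
gripper_width: -0.1
grasp_force: 0.2
time_s: 3.4
ee_pos: [520.3, 128.0, 70.4]
tcp_rot: [0.654, 0.756, 0.0, 0.0]
force: [0.6, 0.8, 1.3]
gripper_width: 0.0
grasp_force: 0.6
```

```bash
python3 -m inch '[[[0,0,-0.005,0,0,0,0],[0,0,-0.005,0,0,0,0]]]'
python3 -m inch '[[[0,0,-0.005,0,0,0,0],[0,0,-0.005,0,0,0,0]]]'
```

```text
time_s: 3.6
ee_pos: [520.3, 128.1, 70.0]
tcp_rot: [0.654, 0.756, 0.0, 0.0]
force: [-0.6, 0.9, 5.5]
gripper_width: 0.3
grasp_force: 2.9
time_s: 3.8
ee_pos: [520.4, 128.1, 69.9]
tcp_rot: [0.654, 0.756, 0.0, 0.0]
force: [-3.0, 0.6, 10.9]
gripper_width: 0.1
grasp_force: 5.9
```

Contact stopped firm at tip height 62, so the rocker is flat. I lift off and travel to outside the tab, then check both with pictures.

```bash
python3 -m inch '[[[0,0,0.2,0,0,0,0],[0,0,0.35,0,0,0,0],[0,0,0.35,0,0,0,0],[0.5,-0.95,0.35,0,0,0,0],[0.5,-0.95,0.35,0,0,0,0],[0.5,-0.95,0.35,0,0,0,0],[0.5,-0.95,0.35,0,0,0,0],[0.5,-0.95,0.35,0,0,0,0],[0.5,-0.95,0.35,0,0,0,0],[0.5,-0.95,0.35,0,0,0,0]]]'
python3 -m inch '[[[0,-0.12,-0.15,0,0,0,0],[0,-0.12,-0.25,0,0,0,0],[0,-0.12,-0.25,0,0,0,0],[0,-0.12,-0.25,0,0,0,0]]]'
python3 - <<'E'
from h import *
import cv2
for n,b in(("top",(95,220,210,370)),("scene",(150,280,230,400))):
    a=env.get_image(n)[b[0]:b[1],b[2]:b[3],::-1]
    cv2.imwrite(f"pics/{n}2.png",cv2.resize(a,None,fx=4.5,fy=4.5,interpolation=cv2.INTER_CUBIC))
s=env.sense();print(s["ee_pos"],loc(np.load("q.npy"),s["ee_pos"]))
E
```

```text
time_s: 4.8
ee_pos: [618.7, -61.6, 137.1]
tcp_rot: [0.655, 0.756, -0.001, -0.001]
force: [-0.4, 0.6, 1.0]
gripper_width: 0.0
grasp_force: 0.0
time_s: 5.2
ee_pos: [618.8, -84.3, 88.0]
tcp_rot: [0.654, 0.757, -0.0, -0.001]
force: [0.9, 0.6, 0.2]
gripper_width: -0.1
grasp_force: 0.0
[620.58522344 -85.03367554  89.62236903] [   6.69659717 -189.64809713   89.62236903]
```

View pics/scene2.png

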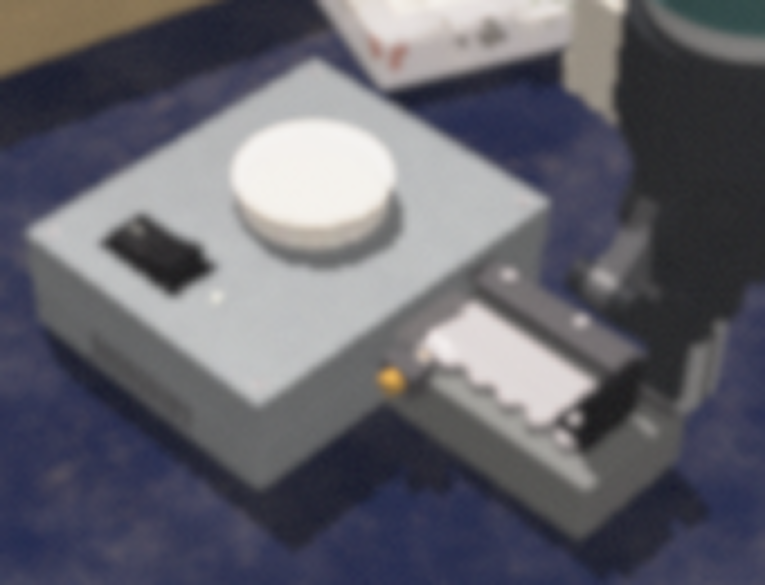

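The scene crop shows the rocker's right half now raised at (205,255), the slide still shut with its tab at (605,405), and the fingertips outside the tab at (695,405). I lower the fingers and then push along base +y, which is world (-0.0072, 0.0495) per 10 mm.

```bash
python3 -m inch '[[[0,0,-0.1,0,0,0,0],[0,0,-0.165,0,0,0,0],[0,0,-0.165,0,0,0,0],[0,0,-0.165,0,0,0,0]]]'
python3 -m inch '[[[-0.0036,0.025,0,0,0,0,0],[-0.0072,0.0495,0,0,0,0,0],[-0.0072,0.0495,0,0,0,0,0],[-0.0072,0.0495,0,0,0,0,0]]]'
python3 -m inch '[[[-0.0014,0.01,0,0,0,0,0],[-0.0029,0.02,0,0,0,0,0],[-0.0043,0.03,0,0,0,0,0],[-0.0043,0.03,0,0,0,0,0]]]'
cat > l.py <<'E'
from h import *
s=env.sense();print(loc(np.load("q.npy"),s["ee_pos"]).round(1),s["force"].round(1),s["grasp_force"])
E
python3 l.py
```

```text
time_s: 5.7
ee_pos: [619.9, -85.8, 55.5]
tcp_rot: [0.654, 0.756, -0.0, -0.0]
force: [1.0, -0.3, -0.3]
gripper_width: 0.0
grasp_force: 0.0
time_s: 6.1
ee_pos: [618.7, -75.9, 55.7]
tcp_rot: [0.654, 0.756, 0.0, 0.0]
force: [-0.1, -0.1, -0.3]
gripper_width: 0.3
grasp_force: 0.0
time_s: 6.5
ee_pos: [617.6, -69.9, 55.2]
tcp_rot: [0.654, 0.756, -0.0, -0.0]
force: [0.4, 0.5, -0.3]
gripper_width: -0.2
grasp_force: 0.0
[   5.9 -174.2   55.2] [ 0.4  0.5 -0.3] 0.0
```

```bash
for i in 1 2 3 4 5 6; do python3 -m inch '[[[-0.0014,0.01,0,0,0,0,0],[-0.0029,0.02,0,0,0,0,0],[-0.0029,0.02,0,0,0,0,0]]]' | grep -E 'ee_pos|^force'; done; python3 l.py
python3 - <<'E'
from h import *
import cv2
for n,b in(("top",(95,220,210,370)),("scene",(200,280,300,400))):
    a=env.get_image(n)[b[0]:b[1],b[2]:b[3],::-1]
    cv2.imwrite(f"pics/{n}3.png",cv2.resize(a,None,fx=6 if n=="scene" else 4.5,fy=6 if n=="scene" else 4.5,interpolation=cv2.INTER_CUBIC))
E
```

```text
ee_pos: [617.2, -66.0, 55.3]
force: [-0.4, -1.1, -0.8]
ee_pos: [616.4, -61.6, 55.3]
force: [-0.6, 0.2, -0.5]
ee_pos: [615.8, -57.6, 55.3]
force: [0.5, 0.4, 0.4]
ee_pos: [615.6, -55.1, 55.4]
force: [-0.2, -3.6, -0.9]
ee_pos: [615.0, -50.5, 55.4]
force: [0.6, -3.9, -0.2]
ee_pos: [613.8, -45.0, 55.2]
force: [0.5, 0.6, -0.3]
[   5.7 -149.    55.2] [ 0.5  0.6 -0.3] 0.0
```

View pics/scene3.png

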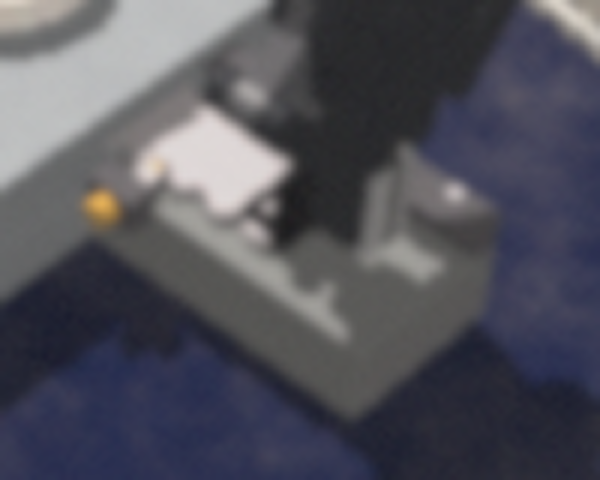

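```bash
python3 - <<'E'
from h import *
S=env.calibration("scene");q=np.load("q.npy")
f=lambda a,k,o:np.array(a)/k+o
a=[loc(q,ray(f(p,4.5,[230,150]),38,S)) for p in([597,380],[548,428])]
b=[loc(q,ray(f(p,6,[300,200]),38,S)) for p in([293,165],[240,218])]
print(np.round(a,1),np.round(b,1))
E
for i in 1 2 3; do python3 -m inch '[[[-0.0007,0.005,0,0,0,0,0],[-0.0007,0.005,0,0,0,0,0]]]' | grep -E 'ee_pos|^force'; done; python3 l.py
```

```text
[[  26.3 -142.3   38. ]
 [  -7.4 -145.4   38. ]] [[  22.3 -113.6   38. ]
 [  -5.9 -117.    38. ]]
ee_pos: [614.0, -44.8, 55.3]
force: [0.1, 0.2, 0.1]
ee_pos: [613.9, -44.0, 55.3]
force: [-0.4, -0.0, -0.1]
ee_pos: [613.8, -43.0, 55.3]
force: [-0.7, -0.2, -0.1]
[   6.  -147.1   55.3] [-0.7 -0.2 -0.1] 0.0
```

The slide moved 28.5 mm from its start at about 4.5, so it sits in click 2 at 33 mm. Now the third click, in 1 mm steps.

```bash
for i in 1 2 3 4 5 6; do python3 -m inch '[[[-0.0007,0.005,0,0,0,0,0],[-0.0007,0.005,0,0,0,0,0]]]' | grep -E 'ee_pos|^force'; done; python3 l.py
```

```text
ee_pos: [613.6, -42.0, 55.3]
force: [0.2, -0.7, -0.1]
ee_pos: [613.5, -41.0, 55.3]
force: [-0.4, -0.1, 0.3]
ee_pos: [613.5, -40.4, 55.3]
force: [1.1, -1.6, 1.1]
ee_pos: [613.5, -40.2, 55.4]
force: [0.8, -5.3, -0.1]
ee_pos: [613.4, -39.8, 55.4]
force: [1.0, -6.5, -0.9]
ee_pos: [613.2, -38.4, 55.4]
force: [-0.3, -4.6, -0.4]
[   6.1 -142.4   55.4] [-0.3 -4.6 -0.4] 2.561271172016859
```

```bash
for i in 1 2 3 4; do python3 -m inch '[[[-0.0007,0.005,0,0,0,0,0],[-0.0007,0.005,0,0,0,0,0]]]' | grep -E 'ee_pos|^force'; done; python3 l.py
```

```text
ee_pos: [613.0, -36.6, 55.4]
force: [0.3, -3.4, -1.0]
ee_pos: [612.7, -34.7, 55.3]
force: [0.4, -2.6, -0.8]
ee_pos: [612.6, -33.4, 55.3]
force: [0.7, -1.6, -0.1]
ee_pos: [612.3, -32.5, 55.3]
force: [-0.2, -0.5, 0.3]
[   6.  -136.4   55.3] [-0.2 -0.5  0.3] 0.0776725122705102
```

```bash
python3 -m inch '[[[-0.0007,0.005,0,0,0,0,0],[-0.0007,0.005,0,0,0,0,0],[-0.0007,0.005,0,0,0,0,0]]]' | grep -E 'ee_pos|^force'
python3 -m inch '[[[0.003,-0.02,0,0,0,0,0],[0.014,-0.1,0,0,0,0,0],[0.035,-0.24,0,0,0,0,0],[0.035,-0.24,0,0,0,0,0],[0.035,-0.24,0.3,0,0,0,0],[0.035,-0.24,0.5,0,0,0,0],[0.035,-0.24,0.5,0,0,0,0],[0.035,-0.24,0.5,0,0,0,0]]]'
python3 - <<'E'
from h import *
import cv2
for n,b in(("top",(0,0,0,0)),("scene",(150,280,230,400))):
    a=env.get_image(n)[:,:,::-1]
    if n=="scene":a=cv2.resize(a[b[0]:b[1],b[2]:b[3]],None,fx=4.5,fy=4.5,interpolation=cv2.INTER_CUBIC)
    cv2.imwrite(f"pics/{n}4.png",a)
E
```

```text
ee_pos: [612.0, -31.8, 55.2]
force: [-0.1, -0.6, -0.1]
time_s: 12.1
ee_pos: [620.8, -81.0, 157.5]
tcp_rot: [0.655, 0.756, 0.001, 0.002]
force: [-0.6, 1.1, 0.4]
gripper_width: 0.1
grasp_force: 0.0
```

View pics/scene4.png

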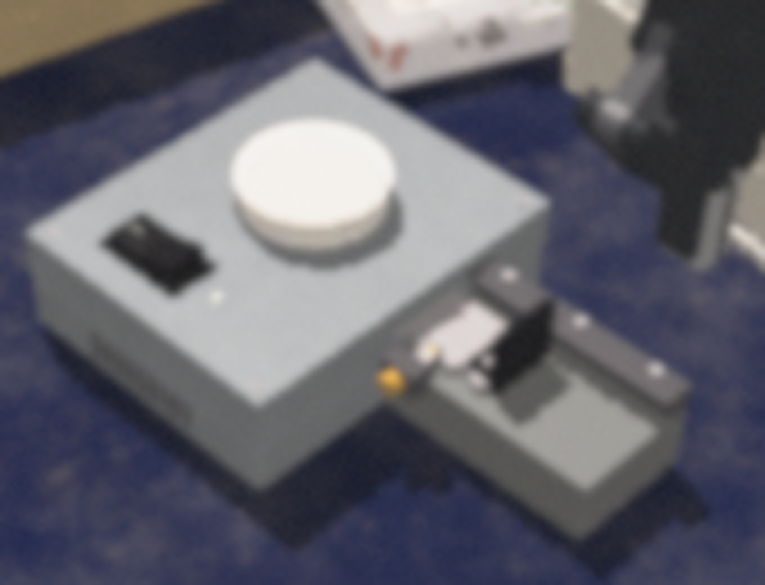

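The crop shows the slide pushed in, with its tab at (520,350) instead of (605,405), the rocker still on and the dish in place. I'll measure the travel.

```bash
python3 - <<'E'
from h import *
S=env.calibration("scene");q=np.load("q.npy")
f=lambda a:np.array(a)/4.5+[230,150]
for a,b,z in(([590,450],[498,393],36),([641,358],[549,300],66.5),([597,380],[508,325],38),([555,427],[470,368],38)):
    A,B=[loc(q,ray(f(p),z,S)) for p in(a,b)];print(A.round(1),B.round(1),(B-A)[1].round(1))
E
```

```text
[  -3.3 -163.1   36. ] [  -5.3 -118.3   36. ] 44.8
[  23.5 -162.3   66.5] [  23.4 -117.    66.5] 45.4
[  26.3 -142.3   38. ] [ 25.1 -97.1  38. ] 45.2
[  -5.1 -147.    38. ] [  -4.3 -102.6   38. ] 44.5
```

The tab face is at y -118 and moved 45 mm. That agrees with click 3, where the click-2 contact implies -118.4. The hand is clear, so I hand in.

```bash
python3 -c "
from cell import env
print(env.finish_job())"
```

```text
the job is handed in; nothing more can be done
None
```

I handed the job in: the lamp was switched on with the slide still shut, the slide then measured as seated in the third click, and the hand finished clear; the hand-in returned no verdict.

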